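# Clamp a resin specimen block in the cam vise

## Task

Lay the longer of the two resin specimen blocks flat on the bed of the cam vise, lengthwise between its two jaws and between the low rails, and let go of it. Then swing the cam lever anticlockwise (seen from above) just far enough to take up the gap, until the pointer of the sprung pad stands between the two raised marks; never drive the pointer clearly past the second mark, and leave the block clamped. Leave the shorter block and the other things on the bench where they are.

Things in the scene. Friction and masses are not known exactly. Their poses are not given: they have to be found in the camera images.
- long_block: The longer of two brown translucent resin blocks with a shell inside: 92 mm long (its y axis), 48 mm wide (x), 50 mm high (z), about 0.26 kg. Origin at the centre of its underside. Stands loose on the bench at the start.
- short_block: The shorter resin block, otherwise alike: 60 mm long (y), 48 mm wide (x), 50 mm high. Origin at the centre of its underside. Not wanted: leave it where it stands. The two blocks may be in either place.
- vise: Aluminium cam vise fixed to the bench: bed plate 104 mm (x) by 270 mm (y), 14 mm thick. Origin under the plate's centre; it clamps along its y axis. Two rails, 8 mm wide, 8 mm high above the bed and 112 mm long, run along y, inner faces 28 mm either side of the centre line. Moving jaw and cam at the -y end, sprung pad in its housing at the +y end.
- jaw_face (a point): Middle of the moving jaw's face at the bed's top. The jaw is a steel plate 48 mm wide (x), 14 mm thick, its top 61 mm above the bench; its face lies at the vise's y = -50 mm when the lever stands at 0. Turning the lever by an angle a moves the jaw towards +y by 13 mm per rad (13 mm x a).
- bed_middle (a point): Point on the top of the vise's bed, on its centre line, where the middle of the long block's underside may be laid so that it clears both jaws at the start; z up, y along the clamping direction. The jaw and the pad then stand 99 to 109 mm apart.
- anvil: Grey spring housing, bolted down in a different place along the vise's bed each time, 60 mm wide, top 60 mm above the bench. Its axes are the vise's; its origin is on the bed's top under the resting face of the sprung pad, which faces -y. Two pairs of dark raised marks 2.5 mm wide stand on its top beside the pointer; their inner edges lie 39 and 44 mm along +y from the origin.
- pad (a joint): How far the sprung pad (steel plate 48 mm wide, 10 mm thick, springs of 2 N per mm) has been pushed back towards its housing (m): 0 at rest, 0.014 bottomed. The pointer tip's centre is level with the inner edge of the first mark at 0.003 and of the second mark at 0.008.
- pad_pointer (a point): Centre of the pointer's dark tip (14 mm across, 3 mm thick), which rides over the housing with the sprung pad; 36 mm along the anvil's +y from its origin when at rest, 50 mm above the bed.
- cam_lever (a joint): Angle of the cam lever (rad) about the vertical pivot: 0 fully open, grows as it turns anticlockwise seen from above, stop at 2.2. At 0 the lever points along the vise's -x, at 1.57 along the vise's -y. It starts at 0.05 to 0.25. It is stiff (about 0.5 Nm of friction, some 4 to 6 N at the knob) and stays where it is left, also against the springs.
- lever_knob (a point): Middle of the upright round black knob at the end of the cam lever, 120 mm from the pivot: 24 mm diameter, 50 mm tall, its top 25 mm above this point, the top of the lever arm 25 mm below it.
- cam_pivot (a point): Point on the cam's vertical pivot axis at the height of the knob's middle, 75 mm above the bench.
- jar: Bystander: brown-filled specimen jar with a glass lid, 104 mm across the lid, 134 mm tall. Origin at the centre of its underside.
- dish: Bystander: flat lidded clear dish, 92 mm diameter, 19 mm tall. Origin at the centre of its underside.
- brush: Bystander: brush 180 mm long lying on the bench. Origin near its middle.
Things that resemble listed ones, but are neither listed nor needed, are in the scene too. Leave any pink or yellow look-alike of the long_block alone.

How it is judged:
By the outcome, as a careful person would: the job done as asked, in the order asked, and still so for the second after the job is handed in, with the robot touching nothing.
It also fails if it takes over 58 s, if anything falls off the work surface, if the arm or the gripper's body presses on something with over 40 N, if the wrist force passes 120 N, or if a joint passes its speed limit or range.

## Robot

A 6-joint arm with a two-finger parallel gripper is mounted at the origin on the work surface. World frame = base frame: x ahead of the robot, y to its left, z up, the work surface at z = 0. Lengths are in m, angles in rad, forces in N, time in s.
With the tool pointing down it reaches from about 0.35 to 0.775 m from the base axis. Payload 7.3 kg.
Tool frame: the origin (TCP) lies at the very end of the fingers, on their centre line; the grasp point (between the pads) lies 19 mm behind it (robot.pinch_z is the distance from the TCP to the grasp point, in m); z points along the fingers, y is the line along which they close (so a half turn about z gives the same grasp; the last joint's range is limited). The gripper opens to 92 mm and grips with 3 to 60 N. Pads are 19 mm wide; open, the fingers measure 130 mm over their backs; the gripper's body (75 mm by 190 mm) begins 47 mm behind the grasp point.
Start: joints at [1.007, 0.342, 1.524, -0, 1.275, -0.146], TCP at [0.213, 0.48, 0.227] pointing down, gripper open.
Joint ranges: [-2.53, 2.53], [-0.77, 2.02], [0.04, 2.7], [-1, 4.14], [0.28, 2.66], [-3.11, 3.11]. Speed limits (rad/s): [2.57, 2.57, 3.14, 3.14, 3.14, 3.14].

## Interface

Orientations are given as [roll, pitch, yaw] about the fixed x, y, z axes, in that order (R = Rz(yaw) Ry(pitch) Rx(roll)).
In Python, from cell import robot gives the robot as it stands.
- The arm moves only by the tool move_arm, never from a script. Its argument "motion" is a list of rows, each a list of 6 numbers: the shift along the tool's x, y, z in units of 0.1 m (1.0 is 0.1 m), then the turn, a rotation vector about the tool's x, y, z in units of pi rad (1.0 is pi rad). In form: [[dx, dy, dz, rx, ry, rz], ...]. A call has 1 to 12 rows; each row is the pose to reach, as a shift and turn from the pose commanded when the call began, along the tool's axes at that moment, turning the shorter way round; what a row does not reach only later rows make up. A row lasts 1/8 s, in which the tool goes at most 62.5 mm and 10.7 degrees, less where a joint would pass 70% of its speed; a pose out of reach is approached as far as the arm can. A call with a number of a shift or a turn outside -1 to 1 is refused whole. A call with a gripper value outside its range is refused whole. "fingers" is the opening, from -1 (shut) to 1 (fully open), set as the call begins (left out, the last holds). The fingers move at their own pace and stop on an object; "newtons" is the grip in N (left out, the last holds). Time passes only in rows, so rows that repeat a pose let the fingers close. It gives the time, the measured TCP pose, the force, the opening and the grip force at its end, in the units of the state.
- robot.observe(): the state, without advancing time (a new reading comes with each control period).
- robot.read_camera(name): name is "scene" or "top" or "wrist"; returns a dict with "image" (400x640x3 uint8, red, green, blue), "range_z" (400x640 float32, m along the optical axis (not along the pixel's ray), 0 where there is no reading), "vfov" (degrees; the focal length in pixels is half the picture's height over the tangent of half this angle, whatever the lens; pixels are square), "cx", "cy" (the principal point, pixels), "k1" (the pictures are not rectified: a ray, as slopes to the right and down, at radius r is drawn at 1 + k1 r^2 times it, then the intrinsics apply), "extrinsics" (4x4, takes a point from camera to world coordinates); the wrist camera has in their place "hand_eye" (4x4, takes a point from camera to tool coordinates, whose origin is the TCP and whose axes are the flange's). Camera axes: x right, y up, looking along -z (the intrinsics and any distortion apply to the point x, -y, -z); pixel columns grow to the right and rows downward; lengths in m; the calibration is good to about 2 mm. A picture is of the moment at which its call begins: read the wrist's pose just before it.
- robot.hand_in(): hands the job in; it is judged then, once.
The state is a dict: "time": time; "qpos": joint angles; "qvel": joint speeds; "joint_efforts": joint torques, N m; "tool_pos": TCP position; "tool_rot": TCP orientation; "contact_force": force on the tool from outside, world axes, zero at the start; "torque": the same for the moment, N m; "opening": finger opening in m; "grip_force": force on a finger pad.
Only numpy, scipy, OpenCV 4.12 (cv2) and the standard library are available. Lean on these libraries where they do the work, as an engineer would, in place of code of your own. Each camera call takes 0.05 s, during which the arm holds its last target. There are 200 camera calls.

## Working session

There is one attempt and no reset: what is moved stays moved. The work goes in short steps, Python scripts to look and compute and a tool call to move; the robot and the scene stay as the last step left them, time stands still between calls to the robot, and variables do not carry over. Pictures are saved under pics/ and viewed, at most 10 in all, crops included, and the job is handed in when it is done.

Besides the shell and the picture viewer there is one more tool, called after ">>>" as name(argument=value, ...) on one line, values as JSON. move_arm: Moves the arm, as the interface text tells. Shifts and turns lie within -1 to 1; 1 stands for 0.1 m of shift or pi rad of turn. Its arguments: {"type":"object","properties":{"motion":{"type":"array"},"fingers":{"type":"number"},"newtons":{"type":"number"}},"required":["motion"]}

```bash
mkdir -p pics; ls; cat > h.py <<'E'
import numpy as np, cv2
from cell import robot
from scipy.spatial.transform import Rotation as R
def cam(name):
    s=robot.observe(); c=robot.read_camera(name)
    if 'extrinsics' in c: T=np.array(c['extrinsics'])
    else:
        W=np.eye(4); W[:3,:3]=R.from_euler('xyz',s['tool_rot']).as_matrix(); W[:3,3]=s['tool_pos']; T=W@np.array(c['hand_eye'])
    f=200/np.tan(np.radians(c['vfov'])/2)
    K=np.array([[f,0,c['cx']],[0,f,c['cy']],[0,0,1]]); d=np.array([c['k1'],0,0,0,0.])
    v,u=np.mgrid[0:400,0:640]
    p=cv2.undistortPoints(np.stack([u.ravel(),v.ravel()],1).astype(np.float64)[:,None],K,d)[:,0]
    z=c['range_z'].ravel()
    P=np.stack([p[:,0]*z,-p[:,1]*z,-z],1)@T[:3,:3].T+T[:3,3]
    P[z==0]=np.nan
    return c['image'],P.reshape(400,640,3),T,K,d
def save(n,im): cv2.imwrite('pics/'+n,im[:,:,::-1])
E
python3 - <<'E'
from h import *
for n in ('top','scene'):
    im,P,T,K,d=cam(n); save(n+'1.png',im); np.savez('/tmp/'+n,im=im,P=P,T=T,K=K,d=d); print(n,T[:3,3])
s=robot.observe(); print(s)
E
```

```text
pics
top [3.23246353e-01 1.17473528e-03 1.26642010e+00]
scene [1.0991042  0.29497282 0.93896993]
{'time': 0.1, 'qpos': array([ 1.00701072e+00,  3.42673649e-01,  1.52488920e+00,  7.50918637e-06,
        1.27538494e+00, -1.45991274e-01]), 'qvel': array([-0.00014179,  0.00018852, -0.00149438,  0.00075306,  0.0019724 ,
       -0.00163511]), 'joint_efforts': array([ 1.17514435e-03, -4.32003736e+01, -2.44695067e+01,  7.18549825e-02,
        5.26715477e-02, -1.01500052e-05]), 'tool_pos': array([0.21280437, 0.47956134, 0.22611503]), 'tool_rot': array([-3.14025298e+00, -2.04240020e-04,  2.72379600e+00]), 'contact_force': array([-1.53100666,  0.08134125, -0.33717286]), 'torque': array([0.03801029, 0.02134539, 0.05527665]), 'grip_force': 0.0, 'opening': 0.09168041447402751}
```

View pics/top1.png

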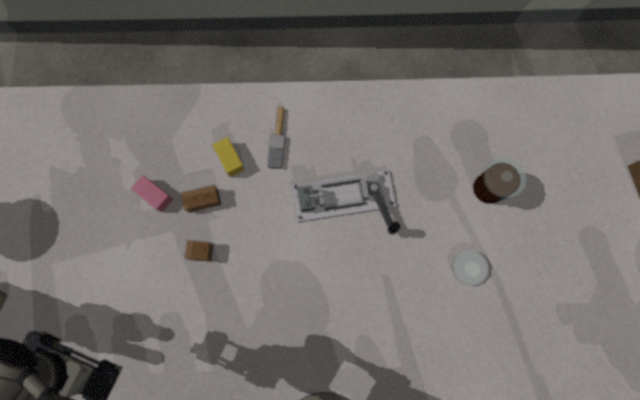

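View pics/scene1.png

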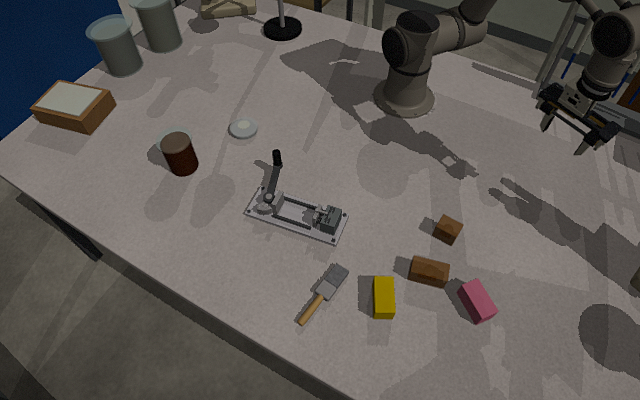

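The top view shows the long block at about (200,198), the short one at (198,250), the vise centred at (345,195), its housing at the left (308,198), the pivot at (375,188) and the knob at (393,228). The scene view agrees. Next I'll measure these.

```bash
python3 - <<'E'
from h import *
D=np.load('/tmp/top.npz'); P=D['P']; im=D['im']
def rect(u0,u1,v0,v1,z0,z1,n):
    Q=P[v0:v1,u0:u1].reshape(-1,3); m=(Q[:,2]>z0)&(Q[:,2]<z1); Q=Q[m]
    r=cv2.minAreaRect((Q[:,:2]*1000).astype(np.float32)); print(n,len(Q),np.round(r[0],1),np.round(r[1],1),round(r[2],1),'zmed',np.median(Q[:,2]).round(4)); return Q
rect(175,225,180,215,.043,.058,'long'); rect(180,220,235,268,.043,.058,'short')
rect(285,405,160,230,.008,.0185,'plate'); rect(290,325,175,220,.054,.068,'anvil')
rect(380,405,215,240,.09,.11,'knob'); rect(360,385,175,200,.05,.11,'cam')
rect(130,175,172,212,.02,.08,'pink'); rect(210,245,135,178,.02,.08,'yellow');rect(262,290,100,172,.008,.06,'brush')
b=P[60:120,500:600].reshape(-1,3); print('bench z',np.nanmedian(P[280:300,100:200,2]))
save('topc.png',cv2.resize(im[150:240,285:405],None,fx=6,fy=6,interpolation=cv2.INTER_CUBIC))
E
```

```text
long 662 [603.3 313. ] [50.4 94.7] 10.5 zmed 0.0514
short 460 [464.1 313.5] [63.7 48.2] 84.3 zmed 0.0514
plate 2094 [608.7 -70.2] [320.2 183.8] 89.4 zmed 0.0153
anvil 410 [595.7  19.2] [60.7 63.8] 8.1 zmed 0.062
knob 77 [ 506.6 -192.1] [22.6 21.8] 41.6 zmed 0.1016
cam 269 [ 611.3 -142.7] [63.8 47.6] 81.1 zmed 0.0559
pink 693 [619.5 445.4] [94.2 48. ] 50.5 zmed 0.0511
yellow 642 [717.5 241. ] [93.  47.8] 26.9 zmed 0.0514
brush 703 [786.2 114.1] [ 72.1 195.6] 86.4 zmed 0.0197
bench z 0.0012767490378016166
```

View pics/topc.png

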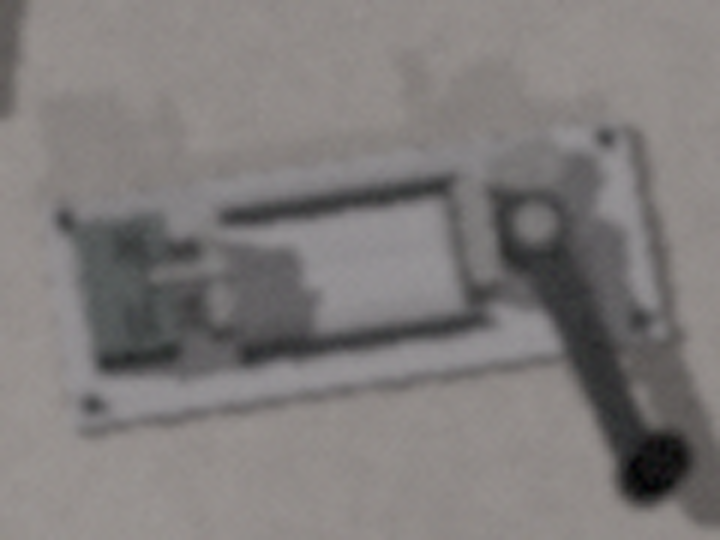

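```bash
cat >> h.py <<'E'
def go(p,yaw,roll=np.pi):
    s=robot.observe(); R0=R.from_euler('xyz',s['tool_rot']); R1=R.from_euler('xyz',[roll,0,yaw])
    d=R0.inv().apply(np.array(p)-s['tool_pos'])/.1; r=(R0.inv()*R1).as_rotvec()/np.pi
    print('row',np.round(d,3).tolist(),np.round(r,4).tolist())
E
python3 -c "
from h import *
go([.595,.31,.25],1.74)"
```

```text
row [-4.181, 0.001, -0.24] [-0.0004, 0.0002, 0.3132]
```

>>> move_arm(motion=[[-0.6,0,-0.1,0,0,0],[-1,0,-0.24,0,0,0]], fingers=1)

```text
time: 0.35
tool_pos: [0.3055, 0.4383, 0.2503]
tool_rot: [-3.14, -0.0, 2.724]
contact_force: [0.1, 1.0, 0.0]
opening: 0.0918
grip_force: 0.0
```

>>> move_arm(motion=[[-0.6,0,0,0,0,0],[-1,0,0,0,0,0]])

```text
time: 0.6
tool_pos: [0.3977, 0.3974, 0.2505]
tool_rot: [-3.141, 0.0, 2.723]
contact_force: [-0.4, 0.9, -0.2]
opening: 0.0917
grip_force: 0.0
```

>>> move_arm(motion=[[-0.6,0,0,0,0,0],[-1,0,0,0,0,0]])

```text
time: 0.85
tool_pos: [0.4891, 0.3567, 0.2501]
tool_rot: [-3.141, -0.0, 2.723]
contact_force: [-0.8, -0.3, 0.8]
opening: 0.0916
grip_force: 0.0
```

>>> move_arm(motion=[[-0.5,0,0,0,0,0.05],[-1,0,0,0,0,0.1],[-1,0,0,0,0,0.16],[-1,0,0,0,0,0.21],[-1,0,0,0,0,0.26],[-1,0,0,0,0,0.313],[-1,0,0,0,0,0.313],[-1,0,0,0,0,0.313],[-1,0,0,0,0,0.313]])

```text
time: 1.98
tool_pos: [0.5786, 0.3176, 0.2506]
tool_rot: [-3.141, -0.0, 1.742]
contact_force: [-0.3, -0.1, 0.3]
opening: 0.0919
grip_force: 0.0
```

```bash
python3 - <<'E'
from h import *
s=robot.observe(); print(s['time'],s['tool_pos'],s['tool_rot'],s['qpos'])
im,P,T,K,d=cam('wrist'); save('w1.png',im)
def rect(P,c,r,z0,z1,n):
    Q=P.reshape(-1,3); m=(Q[:,2]>z0)&(Q[:,2]<z1)&(np.hypot(Q[:,0]-c[0],Q[:,1]-c[1])<r); Q=Q[m]
    if len(Q)<5: print(n,len(Q)); return
    r=cv2.minAreaRect((Q[:,:2]*1000).astype(np.float32)); print(n,len(Q),np.round(r[0],1),np.round(r[1],1),round(r[2],1),np.median(Q[:,2]))
rect(P,(.603,.313),.08,.045,.056,'long')
print(T[:3,3])
E
```

```text
1.975 [0.57857006 0.31755184 0.25063545] [-3.14144752e+00 -1.91441155e-05  1.74228010e+00] [3.85920652e-01 5.87719931e-01 1.05976758e+00 4.97356309e-05
 1.49424288e+00 2.14433071e-01]
long 3123 [600.8 314.5] [48.1 92.3] 12.4 0.049964676928977714
[0.56603887 0.39020112 0.40866906]
```

View pics/w1.png

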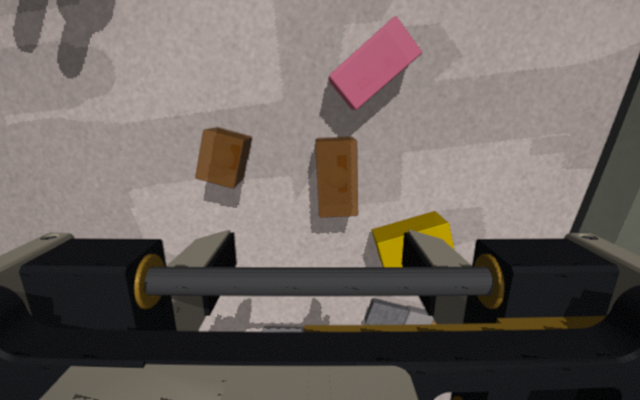

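The wrist view shows the long block at (337,177) and the short one at (223,157). The 92 mm rectangle is at (0.601,0.3145) with a yaw of 12.4°.

```bash
python3 -c "
from h import *
go([.6008,.3145,.018],1.787)"
```

```text
row [-0.068, 0.214, 2.327] [-0.0, -0.0, -0.0144]
```

>>> move_arm(motion=[[-0.068,0.214,0.3,0,0,-0.0144],[-0.068,0.214,0.7,0,0,-0.0144],[-0.068,0.214,1,0,0,-0.0144]], fingers=0.7)

```text
time: 2.4
tool_pos: [0.6005, 0.3142, 0.1488]
tool_rot: [-3.14, 0.0, 1.787]
contact_force: [0.7, 1.1, 0.1]
opening: 0.0783
grip_force: 0.0
```

>>> move_arm(motion=[[0,0,0.4,0,0,0],[0,0,0.7,0,0,0],[0,0,0.9,0,0,0],[0,0,0.9,0,0,0],[0,0,0.9,0,0,0]])

```text
time: 3.02
tool_pos: [0.6015, 0.3148, 0.0619]
tool_rot: [3.14, -0.0, 1.786]
contact_force: [0.1, 0.3, 0.0]
opening: 0.078
grip_force: 0.0
```

```bash
python3 -c "
from h import *
go([.6008,.3145,.018],1.787)"
```

```text
row [-0.001, -0.008, 0.438] [0.0005, -0.0001, -0.0003]
```

>>> move_arm(motion=[[0,0,0.2,0,0,0],[0,0,0.35,0,0,0],[0,0,0.43,0,0,0],[0,0,0.43,0,0,0]])

```text
time: 3.52
tool_pos: [0.6007, 0.3144, 0.0174]
tool_rot: [-3.141, 0.0, 1.786]
contact_force: [0.9, -0.3, 0.2]
opening: 0.0782
grip_force: 0.0
```

>>> move_arm(motion=[[0,0,0,0,0,0],[0,0,0,0,0,0],[0,0,0,0,0,0],[0,0,0,0,0,0],[0,0,0,0,0,0],[0,0,0,0,0,0]], fingers=-1, newtons=25)

```text
time: 4.28
tool_pos: [0.601, 0.3146, 0.0181]
tool_rot: [3.141, -0.0, 1.786]
contact_force: [-0.3, -0.2, 2.3]
opening: 0.0478
grip_force: 25.0
```

>>> move_arm(motion=[[0,0,-0.3,0,0,0],[0,0,-0.7,0,0,0],[0,0,-1,0,0,0]])

```text
time: 4.65
tool_pos: [0.6008, 0.3145, 0.1187]
tool_rot: [3.142, -0.0, 1.786]
contact_force: [0.2, -0.1, -2.4]
opening: 0.0478
grip_force: 25.0
```

>>> move_arm(motion=[[0,0,-0.5,0,0,0],[0,0,-1,0,0,0],[0,0,-1,0,0,0]])

```text
time: 5.03
tool_pos: [0.6026, 0.3152, 0.2225]
tool_rot: [3.133, -0.001, 1.786]
contact_force: [-0.8, 0.5, -2.3]
opening: 0.048
grip_force: 25.0
```

```bash
python3 -c "
from h import *
go([.60,-.10,.25],1.71)"
```

```text
row [-4.051, -0.908, -0.289] [0.0027, -0.0006, 0.0241]
```

>>> move_arm(motion=[[-0.5,-0.2,-0.25,0,0,0.024],[-1,-0.22,-0.3,0,0,0.024]])

```text
time: 5.28
tool_pos: [0.5997, 0.2115, 0.2474]
tool_rot: [-3.141, 0.0, 1.711]
contact_force: [1.5, 0.6, -2.8]
opening: 0.0481
grip_force: 25.0
```

>>> move_arm(motion=[[-0.6,-0.15,0,0,0,0],[-1,-0.15,0,0,0,0]])

```text
time: 5.52
tool_pos: [0.5983, 0.1085, 0.2459]
tool_rot: [-3.138, 0.0, 1.709]
contact_force: [0.3, 1.1, -3.1]
opening: 0.0479
grip_force: 25.0
```

>>> move_arm(motion=[[-0.6,-0.15,0,0,0,0],[-1,-0.15,0,0,0,0]])

```text
time: 5.78
tool_pos: [0.5973, 0.0075, 0.2458]
tool_rot: [-3.138, -0.001, 1.709]
contact_force: [0.9, 0.3, -2.5]
opening: 0.0481
grip_force: 25.0
```

>>> move_arm(motion=[[-0.6,-0.15,0,0,0,0],[-1,-0.15,0,0,0,0],[-1,-0.15,0,0,0,0],[-1,-0.15,0,0,0,0],[-1,-0.15,0,0,0,0]])

```text
time: 6.4
tool_pos: [0.5976, -0.09, 0.2471]
tool_rot: [-3.141, -0.001, 1.712]
contact_force: [-0.5, 0.7, -1.7]
opening: 0.0476
grip_force: 25.0
```

```bash
python3 - <<'E'
from h import *
s=robot.observe(); print(s['time'],s['tool_pos'],s['tool_rot'])
im,P,T,K,d=cam('wrist'); save('w2.png',im); np.savez('/tmp/w2',im=im,P=P,T=T,K=K,d=d)
E
```

```text
6.4 [ 0.59759336 -0.08998051  0.2470739 ] [-3.14055056e+00 -8.14635749e-04  1.71181807e+00]
```

View pics/w2.png

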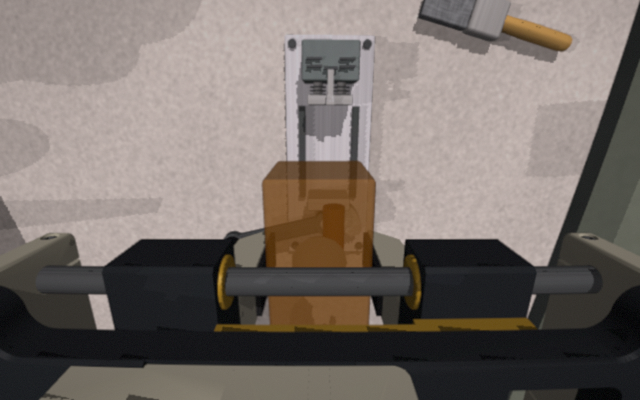

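The wrist view shows the plate (corners (287,38) and (374,38)), the rails at columns 302 and 354, the sprung pad at rows 95-104, and the pointer and marks around (330,65).

```bash
python3 - <<'E'
from h import *
D=np.load('/tmp/w2.npz'); P=D['P']; im=D['im']
L=[];Rr=[]
for v in range(50,155,3):
    row=P[v,260:400]; m=np.where((row[:,2]>.009)&(row[:,2]<.075))[0]
    L.append(row[m[0]][:2]); Rr.append(row[m[-1]][:2])
L=np.array(L);Rr=np.array(Rr)
def fit(A):
    k=np.polyfit(A[:,1],A[:,0],1); r=A[:,0]-np.polyval(k,A[:,1]); g=abs(r)<.002; return np.polyfit(A[g,1],A[g,0],1),g.sum()
(l,nl),(r,nr)=fit(L),fit(Rr); print('slopes',l,r,nl,nr,'width',(np.polyval(r,0)-np.polyval(l,0)))
th=-np.arctan((l[0]+r[0])/2); print('yaw',th,np.degrees(th)); print('centre x at y=0',(l[1]+r[1])/2)
c,s=np.cos(th),np.sin(th)
O=np.array([(l[1]+r[1])/2,0])
Q=P[20:200,240:420]; x=(Q[...,0]-O[0])*c+Q[...,1]*s; y=-(Q[...,0]-O[0])*s+Q[...,1]*c; z=Q[...,2]
# along centreline heights
def stat(n,m): print(n,m.sum(),'x',np.round([x[m].min(),x[m].max()],4),'y',np.round([y[m].min(),y[m].max()],4),'z',np.round(np.median(z[m]),4))
stat('plate',(z>.009)&(z<.017)&(abs(x)<.053)); stat('rails',(z>.0195)&(z<.025)&(abs(x)<.04)&(y<-.02)); stat('high',(z>.055)&(z<.075)&(y>-.04)&(abs(x)<.04))
for xs in (-.018,-.001,.018):
    m=(abs(x-xs)<.0015)&(z>.006)&(z<.09); o=np.argsort(y[m]); print(xs,[(round(a*1e3,1),round(b*1e3,1)) for a,b in zip(y[m][o],z[m][o])][::3])
save('w2c.png',cv2.resize(im[30:115,280:380],None,fx=7,fy=7,interpolation=cv2.INTER_CUBIC))
E
```

```text
slopes [-0.13240312  0.54437434] [-0.13174266  0.64812223] 35 35 width 0.10374789128080053
yaw 0.1313128995161077 7.523674937898441
centre x at y=0 0.596248282422689
plate 6801 x [-0.0525  0.0523] y [-0.0915  0.0669] z 0.014
rails 636 x [-0.036   0.0364] y [-0.0769 -0.0201] z 0.0219
high 2910 x [-0.0301  0.0302] y [-0.0106  0.0523] z 0.06
-0.018 [(np.float64(-78.1), np.float64(13.4)), (np.float64(-76.9), np.float64(12.9)), (np.float64(-75.5), np.float64(13.9)), (np.float64(-74.4), np.float64(12.7)), (np.float64(-73.1), np.float64(12.7)), (np.float64(-71.7), np.float64(13.7)), (np.float64(-70.6), np.float64(12.7)), (np.float64(-69.2), np.float64(14.1)), (np.float64(-68.0), np.float64(13.6)), (np.float64(-66.9), np.float64(12.8)), (np.float64(-65.6), np.float64(12.9)), (np.float64(-64.2), np.float64(13.8)), (np.float64(-63.0), np.float64(13.8)), (np.float64(-61.8), np.float64(13.3)), (np.float64(-60.6), np.float64(13.4)), (np.float64(-59.3), np.float64(13.4)), (np.float64(-58.1), np.float64(13.8)), (np.float64(-56.9), np.float64(13.1)), (np.float64(-55.6), np.float64(13.6)), (np.float6
[... 11690 characters left out ...]
.float64(59.0)), (np.float64(39.6), np.float64(59.6)), (np.float64(40.5), np.float64(59.8)), (np.float64(41.3), np.float64(60.8)), (np.float64(42.3), np.float64(60.2)), (np.float64(43.5), np.float64(59.1)), (np.float64(44.4), np.float64(58.8)), (np.float64(45.4), np.float64(58.9)), (np.float64(46.3), np.float64(58.8)), (np.float64(47.2), np.float64(59.1)), (np.float64(48.1), np.float64(59.4)), (np.float64(49.0), np.float64(59.7)), (np.float64(49.8), np.float64(60.6)), (np.float64(51.4), np.float64(57.0)), (np.float64(51.8), np.float64(59.6)), (np.float64(61.7), np.float64(14.3)), (np.float64(63.9), np.float64(13.9)), (np.float64(65.0), np.float64(13.5)), (np.float64(65.8), np.float64(14.8))]
```

View pics/w2c.png

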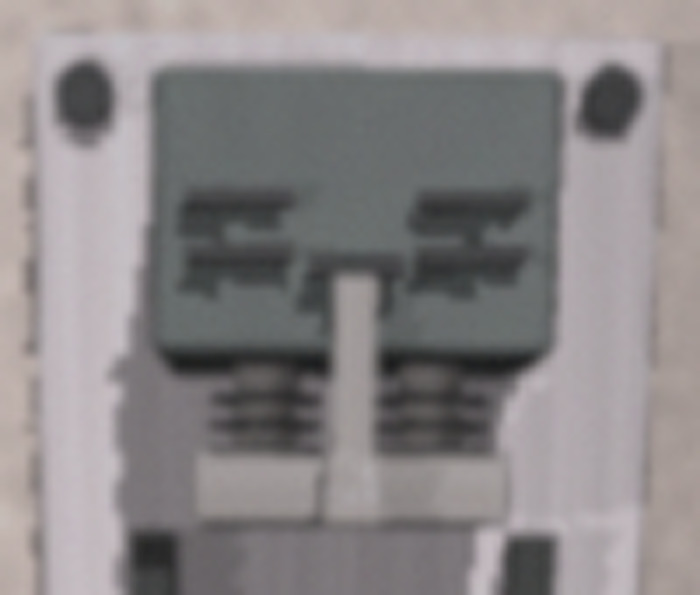

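```bash
python3 - <<'E'
from h import *
D=np.load('/tmp/w2.npz'); P=D['P']
s=robot.observe(); Q=P[150:240,255:385].reshape(-1,3)
t=R.from_euler('xyz',s['tool_rot']).inv().apply(Q-s['tool_pos'])
m=(t[:,2]>-.04)&(t[:,2]<.03)&(t[:,0]>.02)&(abs(t[:,1])<.03); t=t[m]; print(len(t),t.min(0),t.max(0))
top=t[t[:,2]<-.027]; k=[top[abs(top[:,1]-y)<.002][:,0].max() for y in (-.02,-.01,0,.01,.02)]; print(np.round(k,4),np.median(top[:,2]))
print(np.round(np.polyfit(top[:,0],top[:,2],1),4))
go([.6044,-.062,.13],1.7021)
E
```

```text
8253 [ 0.02001586 -0.02430259 -0.03393267] [0.04623405 0.02397351 0.01514987]
[0.046  0.0461 0.046  0.0461 0.0462] -0.03165148164705303
[ 0.0281 -0.0325]
row [0.267, 0.106, 1.174] [-0.0002, -0.0002, 0.0031]
```

>>> move_arm(motion=[[0.267,0.106,0.3,0,0,0.003],[0.267,0.106,0.7,0,0,0.003],[0.267,0.106,1,0,0,0.003],[0.267,0.106,1,0,0,0.003]])

```text
time: 6.95
tool_pos: [0.6031, -0.062, 0.1454]
tool_rot: [-3.136, -0.002, 1.702]
contact_force: [0.6, -0.3, -2.2]
opening: 0.0483
grip_force: 25.0
```

```bash
python3 -c "
from h import *
go([.6044,-.062,.0335],1.7021)"
```

```text
row [-0.004, 0.019, 1.119] [-0.0016, -0.0007, 0.0001]
```

>>> move_arm(motion=[[0,0.01,0.3,0,0,0],[0,0.01,0.6,0,0,0],[0,0.01,0.75,0,0,0],[0,0.01,0.75,0,0,0],[0,0.01,0.75,0,0,0]])

```text
time: 7.58
tool_pos: [0.6067, -0.0634, 0.0743]
tool_rot: [3.139, 0.001, 1.701]
contact_force: [-0.0, 0.4, -1.8]
opening: 0.0479
grip_force: 25.0
```

```bash
python3 -c "
from h import *
go([.6044,-.062,.033],1.7021)"
```

```text
row [0.017, -0.022, 0.413] [0.0008, 0.0003, -0.0004]
```

>>> move_arm(motion=[[0.01,-0.015,0.1,0,0,0],[0.01,-0.015,0.15,0,0,0],[0.01,-0.015,0.15,0,0,0],[0.01,-0.015,0.15,0,0,0]])

```text
time: 8.07
tool_pos: [0.6041, -0.0625, 0.0578]
tool_rot: [3.141, 0.0, 1.701]
contact_force: [-0.8, 0.4, -2.9]
opening: 0.0478
grip_force: 25.0
```

```bash
python3 -c "
from h import *
go([.6044,-.062,.033],1.7021)
robot.read_camera('top')
go([.6044,-.062,.033],1.7021)"
```

```text
row [0.004, 0.003, 0.248] [0.0001, 0.0, -0.0004]
row [0.004, 0.003, 0.249] [0.0001, 0.0, -0.0004]
```

Good. I'll lower it in small steps.

>>> move_arm(motion=[[0,0,0.08,0,0,0],[0,0,0.15,0,0,0],[0,0,0.2,0,0,0],[0,0,0.24,0,0,0],[0,0,0.245,0,0,0],[0,0,0.245,0,0,0]])

```text
time: 8.88
tool_pos: [0.6041, -0.0624, 0.0333]
tool_rot: [3.141, 0.0, 1.701]
contact_force: [0.1, 0.1, -1.5]
opening: 0.0482
grip_force: 25.0
```

>>> move_arm(motion=[[0,0,0.008,0,0,0],[0,0,0.008,0,0,0]])

```text
time: 9.12
tool_pos: [0.6041, -0.0624, 0.0325]
tool_rot: [3.141, -0.0, 1.701]
contact_force: [-0.0, -0.6, -2.5]
opening: 0.0481
grip_force: 25.0
```

>>> move_arm(motion=[[0,0,0,0,0,0],[0,0,0,0,0,0],[0,0,0,0,0,0],[0,0,0,0,0,0]], fingers=0.45)

```text
time: 9.62
tool_pos: [0.6041, -0.0624, 0.0325]
tool_rot: [3.141, -0.0, 1.701]
contact_force: [0.6, -0.6, 0.3]
opening: 0.0666
grip_force: 0.0
```

>>> move_arm(motion=[[0,0,-0.2,0,0,0],[0,0,-0.6,0,0,0],[0,0,-1,0,0,0]])

```text
time: 10.0
tool_pos: [0.6038, -0.0624, 0.1333]
tool_rot: [-3.141, -0.0, 1.701]
contact_force: [0.5, -0.1, -0.4]
opening: 0.0666
grip_force: 0.0
```

>>> move_arm(motion=[[-0.4,0,-0.5,0,0,0],[-0.9,0,-1,0,0,0],[-0.9,0,-1,0,0,0],[-0.9,0,-1,0,0,0],[-0.9,0,-1,0,0,0]])

```text
time: 10.62
tool_pos: [0.6149, -0.1502, 0.2305]
tool_rot: [-3.139, -0.002, 1.702]
contact_force: [-0.6, 0.8, -0.3]
opening: 0.0669
grip_force: 0.0
```

```bash
python3 - <<'E'
from h import *
s=robot.observe(); print(s['time'],s['tool_pos'])
im,P,T,K,d=cam('wrist'); save('w3.png',im); np.savez('/tmp/w3',im=im,P=P)
E
```

```text
10.625 [ 0.61488971 -0.15024301  0.23051457]
```

View pics/w3.png

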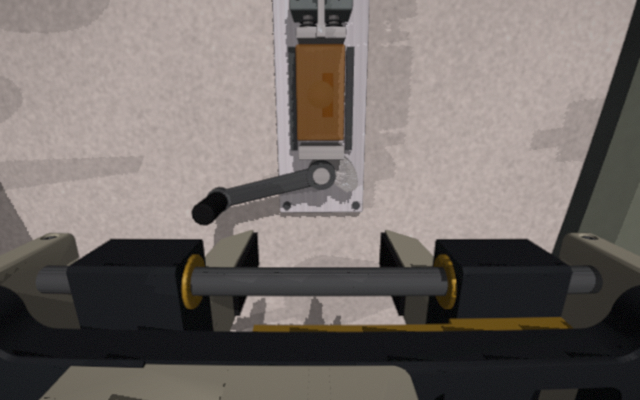

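The block lies between the rails and the jaws at (320,90). The jaw is at (320,150), the pivot at (321,175) and the knob at (208,208). Next I'll measure the gaps and the lever geometry.

```bash
cat >> h.py <<'E'
O=np.array([.5962,0.]); TH=.1313
c_,s_=np.cos(TH),np.sin(TH)
V0=-.068   # vise centre along v
def vis(P):
    x=(P[...,0]-O[0])*c_+P[...,1]*s_; y=-(P[...,0]-O[0])*s_+P[...,1]*c_-V0
    return x,y,P[...,2]
def wor(x,y): return O+np.array([x*c_-(y+V0)*s_, x*s_+(y+V0)*c_])
E
python3 - <<'E'
from h import *
D=np.load('/tmp/w3.npz'); x,y,z=vis(D['P'][:235])
def st(n,m):
    r=cv2.minAreaRect(np.stack([x[m],y[m]],1).astype(np.float32)*1000); print(n,m.sum(),np.round(r[0],1),np.round(r[1],1),round(r[2],1),'y',np.round([y[m].min(),y[m].max()],4),'z',np.round(np.median(z[m]),4))
st('block',(abs(x)<.03)&(y>-.044)&(y<.053)&(z>.0625)&(z<.0665))
st('knobtop',(x<-.09)&(z>.095)&(z<.106)&(x>-.15))
k=(x<-.09)&(z>.095)&(x>-.15)&(z<.106); (cx,cy),r=cv2.minEnclosingCircle(np.stack([x[k],y[k]],1).astype(np.float32)); print(cx,cy,r)
m=(abs(x)<.02)&(z>.057)&(z<.0625)&(y<-.03)&(y>-.07); print('jaw y',np.percentile(y[m],[1,50,99]))
for xs in (-.015,.015):
    q=(abs(x-xs)<.003)&(y>-.075)&(y<-.03); o=np.argsort(y[q]); print([(int(a*1e3*10)/10,int(b*1e3)) for a,b in zip(y[q][o],z[q][o])][::6])
st('pivot',(abs(x)<.02)&(y<-.065)&(y>-.1)&(z>.055)&(z<.075))
E
```

```text
block 4533 [-0.5  4.9] [47.9 91.2] 0.3 y [-0.0407  0.0504] z 0.064
knobtop 451 [-114.8 -108.6] [22.8 22.8] 2.9 y [-0.1199 -0.0971] z 0.0997
-0.11485451459884644 -0.10817843675613403 0.012220040895044804
jaw y [-0.0608761  -0.05328102 -0.0406638 ]
[(-74.7, 47), (-74.0, 51), (-73.6, 28), (-72.5, 14), (-71.3, 14), (-70.2, 13), (-69.0, 14), (-60.6, 60), (-59.5, 60), (-58.3, 61), (-56.5, 59), (-55.4, 59), (-54.2, 61), (-53.2, 60), (-52.2, 60), (-51.1, 60), (-49.9, 61), (-49.1, 60), (-47.9, 61), (-47.0, 60), (-46.9, 20), (-46.8, 31), (-46.8, 53), (-46.4, 13), (-40.6, 62), (-39.5, 63), (-38.5, 63), (-37.4, 64), (-36.4, 64), (-35.4, 64), (-34.4, 64), (-33.4, 64), (-32.4, 63), (-31.4, 63), (-30.4, 64)]
[(-74.9, 52), (-73.7, 52), (-72.8, 39), (-71.5, 40), (-70.4, 40), (-69.3, 40), (-68.2, 39), (-67.1, 39), (-66.1, 39), (-64.9, 39), (-60.7, 59), (-59.5, 60), (-58.5, 60), (-57.3, 60), (-56.4, 60), (-55.3, 60), (-54.0, 62), (-53.2, 60), (-52.1, 60), (-51.0, 61), (-50.0, 61), (-49.0, 61), (-47.9, 61), (-46.9, 60), (-46.8, 42), (-46.7, 53), (-46.7, 43), (-46.4, 13), (-40.6, 62), (-39.5, 63), (-38.4, 64), (-37.4, 63), (-36.4, 64), (-35.4, 64), (-34.3, 65), (-33.3, 65), (-31.4, 63), (-30.4, 64)]
pivot 12 [  0.4 -79.9] [13.9 10.6] 15.4 y [-0.0867 -0.0755] z 0.0552
```

```bash
python3 - <<'E'
from h import *
k=wor(-.115,-.1085); print(k); go([*k,.16],.131+.25)
E
```

```text
[ 0.50529778 -0.19003693]
row [-0.253, -1.138, 0.709] [-0.0012, 0.0001, 0.4205]
```

>>> move_arm(motion=[[-0.1,-0.4,0,0,0,0.05],[-0.2,-0.8,0,0,0,0.1],[-0.25,-1,0.2,0,0,0.16],[-0.25,-1,0.3,0,0,0.21],[-0.25,-1,0.4,0,0,0.27],[-0.25,-1,0.5,0,0,0.32],[-0.25,-1,0.6,0,0,0.38],[-0.25,-1,0.7,0,0,0.42],[-0.25,-1,0.7,0,0,0.42],[-0.25,-1,0.7,0,0,0.42]], fingers=0.2)

```text
time: 11.92
tool_pos: [0.5198, -0.1889, 0.1623]
tool_rot: [-3.141, 0.0, 0.385]
contact_force: [0.5, 0.4, 0.8]
opening: 0.0553
grip_force: 0.0
```

```bash
python3 - <<'E'
from h import *
k=wor(-.115,-.1085); go([*k,.12],.131+.25)
im,P,T,K,d=cam('wrist'); x,y,z=vis(P[:260])
k=(x<-.09)&(z>.095)&(x>-.15)&(z<.106)&(y<-.07)&(y>-.15); print(k.sum())
if k.sum(): print(cv2.minEnclosingCircle(np.stack([x[k],y[k]],1).astype(np.float32)))
E
```

```text
row [-0.139, -0.043, 0.423] [-0.0001, 0.0, 0.0012]
714
((-0.11514304578304291, -0.10886198282241821), 0.011845816858112812)
```

>>> move_arm(motion=[[-0.13,-0.045,0.1,0,0,0],[-0.14,-0.045,0.3,0,0,0],[-0.14,-0.045,0.4,0,0,0],[-0.14,-0.045,0.4,0,0,0],[-0.14,-0.045,0.4,0,0,0]])

```text
time: 12.6
tool_pos: [0.5056, -0.1906, 0.123]
tool_rot: [3.141, -0.001, 0.382]
contact_force: [0.4, 0.0, 0.8]
opening: 0.0553
grip_force: 0.0
```

```bash
python3 - <<'E'
from h import *
k=wor(-.115,-.1087); go([*k,.058],.131+.25)
E
```

```text
row [-0.002, -0.005, 0.65] [0.0003, -0.0003, 0.0003]
```

>>> move_arm(motion=[[0,0,0.2,0,0,0],[0,0,0.45,0,0,0],[0,0,0.6,0,0,0],[0,0,0.65,0,0,0],[0,0,0.65,0,0,0]])

```text
time: 13.22
tool_pos: [0.5054, -0.1906, 0.0577]
tool_rot: [3.141, -0.0, 0.381]
contact_force: [0.7, 0.1, -0.3]
opening: 0.0549
grip_force: 0.0
```

>>> move_arm(motion=[[0,0,0,0,0,0],[0,0,0,0,0,0],[0,0,0,0,0,0],[0,0,0,0,0,0],[0,0,0,0,0,0],[0,0,0,0,0,0]], fingers=-1, newtons=15)

```text
time: 13.98
tool_pos: [0.5052, -0.1904, 0.0576]
tool_rot: [3.142, -0.0, 0.381]
contact_force: [-0.0, 1.1, 3.1]
opening: 0.0238
grip_force: 15.0
```

```bash
cat >> h.py <<'E'
PV=np.array([.0007,-.0797]); RK=.120
def arc(da,n):
    s=robot.observe(); R0=R.from_euler('xyz',s['tool_rot']); p=s['tool_pos']
    x,y,_=vis(np.array(p)); a0=np.arctan2(PV[1]-y,PV[0]-x); r=np.hypot(PV[1]-y,PV[0]-x); print('a0',a0,'r',r,'yaw-a',s['tool_rot'][2]-.131-a0)
    for i in range(1,n+1):
        a=a0+da*i/n; w=wor(PV[0]-RK*np.cos(a),PV[1]-RK*np.sin(a))
        R1=R.from_euler('xyz',[np.pi,0,.131+a])
        print(np.round(R0.inv().apply([*w,p[2]]-p)/.1,3).tolist(),np.round((R0.inv()*R1).as_rotvec()/np.pi,3).tolist())
E
python3 -c "
from h import *
s=robot.observe();print(s['tool_pos'],s['contact_force'])
arc(.6,8)"
```

```text
[ 0.50516133 -0.1904327   0.05758153] [-0.04572423  1.10649473  3.0980237 ]
a0 0.24662436606918692 r 0.11950300869415502 yaw-a 0.0038148578558283575
[-0.002, 0.09, 0.0] [0.0, -0.0, -0.023]
[0.008, 0.179, 0.0] [0.0, -0.0, -0.047]
[0.024, 0.268, 0.0] [0.0, -0.0, -0.07]
[0.047, 0.355, 0.0] [0.0, -0.0, -0.094]
[0.077, 0.44, 0.0] [0.0, -0.0, -0.118]
[0.113, 0.522, 0.0] [0.0, -0.0, -0.142]
[0.155, 0.602, 0.0] [0.0, -0.0, -0.166]
[0.202, 0.678, 0.0] [0.0, -0.0, -0.19]
```

>>> move_arm(motion=[[0,0.09,0,0,0,-0.023],[0.01,0.18,0,0,0,-0.047],[0.025,0.27,0,0,0,-0.07],[0.047,0.355,0,0,0,-0.094],[0.077,0.44,0,0,0,-0.118],[0.113,0.522,0,0,0,-0.142],[0.155,0.602,0,0,0,-0.166],[0.2,0.678,0,0,0,-0.19],[0.2,0.678,0,0,0,-0.19]])

```text
time: 15.1
tool_pos: [0.5497, -0.2459, 0.0576]
tool_rot: [3.14, -0.001, 0.978]
contact_force: [3.7, 2.4, 1.5]
opening: 0.0236
grip_force: 15.0
```

```bash
python3 -c "
from h import *
s=robot.observe();print(s['time'],s['opening'])
arc(.47,7)"
```

```text
15.1 0.023559241944986747
a0 0.8501130325675033 r 0.11971164258689125 yaw-a -0.0032177422453383286
[0.0, 0.081, 0.0] [0.0, -0.0, -0.022]
[0.008, 0.161, 0.0] [0.0, -0.0, -0.044]
[0.022, 0.24, 0.0] [0.0, -0.0, -0.065]
[0.041, 0.318, 0.0] [0.0, -0.0, -0.087]
[0.065, 0.395, 0.001] [0.0, -0.0, -0.108]
[0.095, 0.47, 0.001] [0.0, -0.0, -0.129]
[0.129, 0.543, 0.001] [0.0, -0.0, -0.151]
```

>>> move_arm(motion=[[0,0.08,0,0,0,-0.022],[0.008,0.16,0,0,0,-0.044],[0.022,0.24,0,0,0,-0.065],[0.041,0.318,0,0,0,-0.087],[0.065,0.395,0,0,0,-0.108],[0.095,0.47,0,0,0,-0.129],[0.13,0.543,0,0,0,-0.151],[0.13,0.543,0,0,0,-0.151]])

```text
time: 16.1
tool_pos: [0.6016, -0.2652, 0.0576]
tool_rot: [3.141, -0.0, 1.451]
contact_force: [2.0, 2.5, 3.7]
opening: 0.0238
grip_force: 15.0
```

```bash
python3 - <<'E'
from h import *
s=robot.observe();print(s['time'],s['opening'])
arc(.26,4)
for n in ('wrist','top'):
    im,P,T,K,d=cam(n); x,y,z=vis(P)
    m=(abs(x)<.0025)&(z>.0635)&(z<.07)&(y>.06)&(y<.12); print(n,'pointer bar y',m.sum(), (np.percentile(y[m],[0,2,50,98,100]) if m.sum() else ''))
    b=(abs(x)<.02)&(z>.0615)&(z<.0665)&(y>-.05)&(y<.05); print('block y min',np.percentile(y[b],1) if b.sum() else '')
    for sx in (-1,1):
        p=(abs(x-sx*.018)<.004)&(z>.05)&(z<.066)&(y>.04)&(y<.075); print('pad y',np.percentile(y[p],[1,50,99]) if p.sum() else '')
E
```

```text
16.1 0.023845626010455177
a0 1.3166785599894122 r 0.11976306323459684 yaw-a 0.003595688540604325
[-0.0, 0.078, 0.0] [0.0, -0.0, -0.02]
[0.007, 0.156, 0.0] [0.0, -0.0, -0.04]
[0.02, 0.233, 0.0] [0.0, -0.0, -0.061]
[0.037, 0.309, 0.0] [0.0, -0.0, -0.082]
wrist pointer bar y 0 
block y min 
pad y 
pad y 
top pointer bar y 17 [0.06228909 0.06310901 0.08324276 0.11123261 0.1119318 ]
block y min -0.04699273913174025
pad y [0.0410913  0.05311418 0.06494156]
pad y [0.04346123 0.05820035 0.06656934]
```

>>> move_arm(motion=[[0,0.078,0,0,0,-0.02],[0.007,0.156,0,0,0,-0.04],[0.02,0.233,0,0,0,-0.061],[0.037,0.309,0,0,0,-0.082],[0.037,0.309,0,0,0,-0.082],[0.037,0.309,0,0,0,-0.082]])

```text
time: 16.95
tool_pos: [0.6322, -0.2651, 0.0576]
tool_rot: [3.141, -0.0, 1.709]
contact_force: [0.7, 3.2, 4.9]
opening: 0.0238
grip_force: 15.0
```

>>> move_arm(motion=[[0,0,0,0,0,0],[0,0,0,0,0,0],[0,0,0,0,0,0],[0,0,0,0,0,0]], fingers=0.1)

```text
time: 17.45
tool_pos: [0.6322, -0.2656, 0.0572]
tool_rot: [-3.141, -0.0, 1.71]
contact_force: [1.2, 0.2, 0.1]
opening: 0.0501
grip_force: 0.0
```

>>> move_arm(motion=[[0,0,-0.2,0,0,0],[0,0,-0.6,0,0,0],[0,0,-1,0,0,0]])

```text
time: 17.82
tool_pos: [0.6321, -0.2654, 0.1582]
tool_rot: [-3.141, -0.0, 1.71]
contact_force: [-0.1, 0.6, -0.2]
opening: 0.0506
grip_force: 0.0
```

>>> move_arm(motion=[[0.3,0,-0.5,0,0,0],[0.7,0,-0.9,0,0,0],[1,0,-0.9,0,0,0],[1,0,-0.9,0,0,0],[1,0,-0.9,0,0,0]])

```text
time: 18.45
tool_pos: [0.6183, -0.1669, 0.247]
tool_rot: [-3.141, 0.0, 1.71]
contact_force: [0.8, -0.2, 0.4]
opening: 0.0504
grip_force: 0.0
```

```bash
python3 - <<'E'
from h import *
s=robot.observe();print(s['time'],s['tool_pos'],s['tool_rot'])
im,P,T,K,d=cam('wrist'); save('w4.png',im); np.savez('/tmp/w4',P=P,im=im); x,y,z=vis(P)
m=(abs(x)<.0025)&(z>.0635)&(z<.07)&(y>.06)&(y<.12); print('bar y',m.sum(), (np.percentile(y[m],[0,2,98,100]) if m.sum() else ''))
for sx in (-1,1):
    q=(abs(x-sx*.018)<.003)&(z>.0615)&(z<.067)&(y>.085)&(y<.11); print('marks',np.sort((y[q]*1e4).astype(int)/10))
    p=(abs(x-sx*.018)<.004)&(z>.053)&(z<.0615)&(y>.054)&(y<.078); print('pad y',np.percentile(y[p],[1,50,99]) if p.sum() else '')
m=(abs(x)<.02)&(z>.056)&(z<.0622)&(y<-.01)&(y>-.07); print('jaw',np.percentile(y[m],[1,99]) if m.sum() else '')
k=(z>.095)&(z<.106)&(y<-.15); print('knob',cv2.minEnclosingCircle(np.stack([x[k],y[k]],1).astype(np.float32)) if k.sum() else '')
E
```

```text
18.45 [ 0.61832631 -0.16692708  0.2470026 ] [-3.14099598e+00  9.24588184e-05  1.71024505e+00]
bar y 81 [0.06008032 0.06021585 0.07497862 0.07541383]
marks []
pad y [0.06366814 0.0678033  0.07186721]
marks []
pad y [0.06348175 0.06713812 0.07120231]
jaw [-0.04293057 -0.02911664]
knob ((0.0011943443678319454, -0.19224902987480164), 0.00887537095695734)
```

View pics/w4.png

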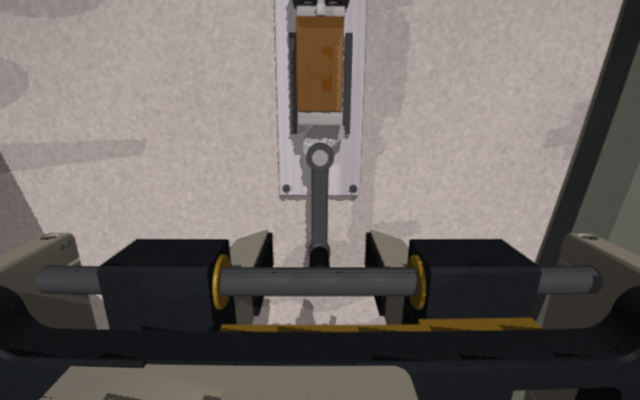

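The block is clamped (320,60). The lever points along -y, and the pointer is just out of the frame at the top. I'll move forward 90 mm to see the marks.

>>> move_arm(motion=[[0.5,0,0,0,0,0],[0.9,0,0,0,0,0],[0.9,0,0,0,0,0],[0.9,0,0,0,0,0]])

```text
time: 19.0
tool_pos: [0.6061, -0.0785, 0.247]
tool_rot: [-3.141, 0.0, 1.709]
contact_force: [-0.8, -0.2, 0.1]
opening: 0.0506
grip_force: 0.0
```

```bash
python3 - <<'E'
from h import *
s=robot.observe();print(s['time'],s['tool_pos'])
im,P,T,K,d=cam('wrist'); x,y,z=vis(P)
m=(abs(x)<.0025)&(z>.0635)&(z<.07)&(y>.05)&(y<.12); print('bar y',m.sum(),np.percentile(y[m],[0,2,98,100]))
t=(abs(abs(x)-.005)<.0015)&(z>.0615)&(z<.068)&(y>.08)&(y<.12); print('tip',np.sort((y[t]*1e4).astype(int)/10))
for sx in (-1,1):
    q=(abs(x-sx*.018)<.003)&(z>.0618)&(z<.067)&(y>.085)&(y<.11); print('marks',np.sort((y[q]*1e4).astype(int)/10))
    p=(abs(x-sx*.018)<.004)&(z>.053)&(z<.0615)&(y>.054)&(y<.078); print('pad y',np.percentile(y[p],[1,50,99]))
v,u=np.where((abs(x)<.03)&(y>.05)&(y<.12)&(z>.05)); print(u.min(),u.max(),v.min(),v.max())
save('w5.png',cv2.resize(im[max(v.min()-5,0):v.max()+5,u.min()-5:u.max()+5],None,fx=7,fy=7,interpolation=cv2.INTER_CUBIC)[:600,:800])
b=(abs(x)<.03)&(y>-.03)&(y<.055)&(z>.0615); print('block z',np.percentile(z[b],[5,50,95]))
E
```

```text
19.0 [ 0.60609155 -0.07850747  0.24700454]
bar y 227 [0.05069149 0.05175253 0.09877363 0.09948003]
tip [ 87.   89.   96.4  96.4  96.4  96.5  96.5  96.6  97.2  97.3  97.3  97.3
  97.4  97.4  98.1  98.2  98.2  98.3  98.3  98.4  99.   99.1  99.1  99.2
  99.3  99.3 114.1 115.9 116.9]
marks [ 88.8  93.4  93.4  93.5  93.6  93.6  93.7  94.4  94.4  94.5  94.5  94.5
  94.5  95.4  95.4  95.4  95.4  95.4  95.4 101.1 101.1 101.1 101.2 101.3
 101.3 101.9 102.1 102.1 102.3 102.3 102.3 103.  103.1 103.1 103.2 103.2
 103.2]
pad y [0.06284087 0.06747337 0.07208812]
marks [ 93.   93.7  93.7  93.8  93.8  93.8  93.9  94.7  94.7  94.7  94.7  94.8
  94.9  95.6  95.7  95.7  95.8  95.8  95.8 100.7 100.7 100.7 100.8 100.8
 101.4 101.4 101.5 101.5 101.5 101.6 102.4 102.4 102.4 102.5 102.6 102.6]
pad y [0.0631112  0.06726246 0.07236983]
291 349 50 120
block z [0.06405811 0.3468256  0.36180563]
```

View pics/w5.png

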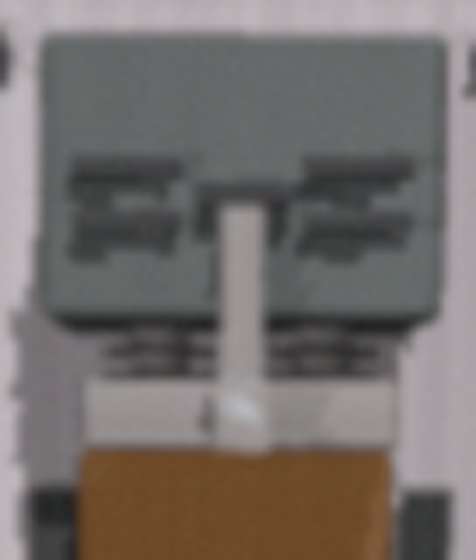

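The picture shows the tip (y 96.3–99.4 mm) between the two marks, whose inner edges are at 95.9 and 100.8 mm. The block sits against the pad.

```bash
python3 -c "
from cell import robot
print(robot.hand_in())"
```

```text
the job is handed in; nothing more can be done
None
```

The long block is clamped flat in the vise between the rails, the pointer stands between the two marks (tip centre about 98 mm, mark inner edges 95.9 and 100.8 mm), nothing else was touched, and the job is handed in at about 19 s.

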